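# Lock the bezel ring round a switch with the T-key

## Task

Set up the switch test fixture. First seat the olive rocker switch that stands by itself on the cart (not those in the blue tray) fully home in the square-cornered nest in the middle of the blue fixture, then turn the white bezel ring by its orange peg until its notch faces the red mark and uncovers the slot. Then take the red-handled T-key from its grey holder, pass its T-head down through the notch and the slot until its collar rests on the ring, turn it a quarter turn so it is locked, and let go, leaving the other parts on the cart where they lie.

Things in the scene. Friction and masses are not known exactly. Their poses are not given: they have to be found in the camera images.
- fixture: Fixed test fixture: blue plate 176 x 176 mm on two side walls along its x edges, plate top 42 mm above the cart, plate 8 mm thick, hollow below. Origin at the centre of the underside, z up. The ring turns about its vertical centre line. A small red index mark lies on the plate at its -x edge, in line with the slot.
- slot (a point): Centre of the slot through the fixture plate, at the plate's top face, 54 mm from the fixture's centre towards its -x. The slot is 29 mm long along this point's x (radial) and 12 mm wide along y; the plate is 8 mm thick with 34 mm free space below. Axes as the fixture's. Covered by the ring until the notch faces it.
- nest (a point): Centre of the mouth of the switch nest, at the top of an aluminium block 40 (x) x 36 (y) mm in the middle of the fixture, 66 mm above the cart. Its pocket is 28 mm along this point's x and 24 mm along y, 18 mm deep. Axes as the fixture's.
- ring (a joint): Angle (rad) of the white nylon ring, 140 mm across, 10 mm thick, top 53 mm above the cart, turning about the fixture's centre line (about 1 N at the peg; stays where left). Positive counter-clockwise from above; starts at 0.6 to 1.5. At 0 its notch (16 mm wide, from 37 mm off the axis out through the rim) points to the fixture's -x, over the slot, and its peg to the fixture's +y. Travel -0.6 to 2.
- ring_peg (a point): Middle of the upright orange peg on the ring, 12 mm diameter, 24 mm tall (from 53 to 77 mm above the cart; this point is at 65 mm), 58 mm from the ring's axis. It turns with the ring.
- switch_mid (a point): Olive rocker switch, loose, upright, 45 g. Lower body 24 (x) x 20 (y) x 16 mm tall, upper housing 32 (x) x 26 (y) x 14 mm, dark rocker 5 mm above that. This point is on its centre line 16 mm above its underside, at the underside of the upper housing, which rests on the nest top when home (this point then meets the nest point). Fits either way round, long side along the nest's x.
- key_grip (a point): Centre of the T-key's red handle, 14 (x) x 36 (y) x 34 mm tall; key upright, about 100 g. Below it a collar 34 mm across, 6 mm thick (underside 23 mm below this point), then an 8 mm shaft, then the T-head along this x, so crosswise to the handle's wide side. With the collar on the ring this point is 76 mm above the cart. Either way round fits; either turning direction locks.
- key_head (a point): Centre of the T-head of the key: chrome bar 24 mm long (along x) x 8 mm wide x 8 mm tall, 49 mm straight below key_grip; its bottom face is 53 mm below key_grip.
- holder: Fixed grey block 64 (x) x 52 (y) x 35 mm tall in which the key stands at the start, its T-head in a pocket 29 (x) x 13 (y) mm, 33 mm deep, collar on the block's top. The key must be lifted 32 mm to come clear. Origin at the centre of the underside.
- toggle_a: Bystander: chrome toggle lever on a black body, about 65 x 20 x 18 mm, lying on the cart. Origin under its middle.
- toggle_b: Bystander: like toggle_a.
- gauge: Bystander: black vertical speed gauge, face up, 80 x 80 mm, 58 mm tall. Origin at the centre of its underside.
- stud_block: Bystander: brass ground stud block 56 x 30 mm, studs to 34 mm high. Origin at the centre of its underside.
- bezel: Bystander: small white nylon bezel ring, 48 mm across, 7 mm thick, lying flat. Origin at the centre of its underside.
- driver: Bystander: screwdriver lying on the cart along its x. Origin under its middle.
Mind the look-alikes: they are no part of the job. What is shaped like the part that bears switch_mid but purple is not meant. Of the things that look like the part that bears key_grip, the smaller one is meant.

How it is judged:
By the outcome, as a careful person would: the job done as asked, in the order asked, and still so for the second after the job is handed in, with the robot touching nothing.
It also fails if it takes over 61 s, if anything falls off the work surface, if the arm or the gripper's body presses on something with over 40 N, if the wrist force passes 120 N, or if a joint passes its speed limit or range.

## Robot

A 6-joint arm with a two-finger parallel gripper is mounted at the origin on the work surface. World frame = base frame: x ahead of the robot, y to its left, z up, the work surface at z = 0. Lengths are in m, angles in rad, forces in N, time in s.
With the tool pointing down it reaches from about 0.275 to 0.725 m from the base axis. Payload 15.9 kg.
Tool frame: the origin (TCP) lies at the very end of the fingers, on their centre line; the grasp point (between the pads) lies 19 mm behind it; z points along the fingers, x is the direction in which the jaws open and shut, and the axes are right-handed (so a half turn about z gives the same grasp; the last joint's range is limited). The gripper opens to 85 mm and grips with 20 to 120 N. Pads are 22 mm wide; open, the fingers measure 114 mm over their backs; the gripper's body (76 mm by 85 mm) begins 54 mm behind the grasp point. The pads swing forward as they close: fully open they stand 13 mm farther back than shut.
Start: joints at [-1.233, 0.213, -0.034, 1.323, 0, 1.571], TCP at [0.166, -0.472, 0.231] pointing down, gripper open.
Joint ranges: [-2.98, 2.98], [-0.74, 1.72], [-1.14, 1.35], [-2.1, 2.04], [-1.57, 1.44], [-3.14, 3.14]. Speed limits (rad/s): [1.89, 1.89, 2.39, 2.57, 3.14, 3.14].

## Interface

Orientations are given as a 3x3 rotation matrix whose columns are the frame's x, y, z axes.
In Python, from rig import manip, read_camera, camera_info gives the robot as it stands. The module is installed in compiled form; this text tells all that it offers.
- The arm moves only by the shell command python3 -m handwheel 'ROWS' [FORCE]. ROWS is JSON, a list of rows, each an object with "offset": the shift along the world's x, y, z in m, a list of three; "delta_rot": the turn, a rotation vector about the world's x, y, z in degrees, a list of three; "gripper": the opening, from -1 (shut) to 1 (fully open), so that 0 is half open. A call has exactly 8 rows; each row is the pose to reach, as a shift and turn from the pose commanded when the call began; what a row does not reach only later rows make up. A row lasts 1/8 s, in which the tool goes at most 62.5 mm and 10.7 degrees, less where a joint would pass 70% of its speed; a pose out of reach is approached as far as the arm can. A call with a gripper value outside its range is refused whole. The fingers move at their own pace and stop on an object; FORCE is the grip in N (left out, the last holds). Time passes only in rows, so rows that repeat a pose let the fingers close, or fill a call up. It gives the time, the measured TCP pose, the force and the opening at its end, in the units of the state.
- manip.observe(): the state, without advancing time (a new reading comes with each control period).
- read_camera(name): name is "side" or "top"; returns (picture, depth): 480x640x3 uint8, red, green, blue; 480x640 float32, m along the optical axis (not along the pixel's ray), 0 where there is no reading.
- camera_info(name): a dict with "fx", "fy", "cx", "cy" (pixels), "R" (3x3) and "t" (3): a world point X has camera coordinates R X + t. Camera axes: x right, y down, z forward; pixel columns grow to the right and rows downward; lengths in m; the calibration is good to about 2 mm. A picture is of the moment at which its call begins. camera_info takes no time and is no camera call.
- manip.sign_off(): hands the job in, once; it reports no verdict.
The state is a dict: "t": time; "qpos": joint angles; "dq": joint speeds; "joint_efforts": joint torques, N m; "eef_pos": TCP position; "eef_rot": TCP orientation; "force": force on the tool from outside, world axes, zero at the start; "torque": the same for the moment, N m; "grip_width": opening from 0.0 (shut) to 1.0 (fully open).
Only numpy, scipy, OpenCV 4.12 (cv2) and the standard library are available. Lean on these libraries where they do the work, as an engineer would, in place of code of your own. Each camera call takes 0.05 s, during which the arm holds its last target.

## Working session

There is one attempt and no reset: what is moved stays moved. The work goes in short steps, Python scripts to look and compute and a shell command to move; the robot and the scene stay as the last step left them, time stands still between calls to the robot, and variables do not carry over. Pictures are saved under pics/ and viewed, and the job is handed in when it is done.

```bash
mkdir -p pics; ls
python3 - <<'E'
from rig import manip, read_camera, camera_info
import cv2, numpy as np
s=manip.observe(); print({k:np.round(v,4).tolist() for k,v in s.items()})
for n in ("side","top"):
    p,d=read_camera(n); c=camera_info(n); print(n,c)
    cv2.imwrite(f"pics/{n}0.png",p[:,:,::-1]); np.savez(f"pics/{n}0.npz",p=p,d=d)
E
```

```text
pics
{'t': 0.0, 'qpos': [-1.233, 0.2134, -0.035, 1.3235, -0.0, 1.5708], 'dq': [0.0001, -0.0003, -0.0003, 0.0009, 0.0019, 0.0003], 'joint_efforts': [0.0032, -68.6182, 48.7108, 0.0179, 0.0001, -0.0], 'eef_pos': [0.1656, -0.4714, 0.2308], 'eef_rot': [[0.3314, -0.9435, -0.0004], [-0.9435, -0.3314, 0.001], [-0.0011, 0.0, -1.0]], 'force': [0.1857, 0.3542, 0.7565], 'torque': [-0.0065, -0.0353, -0.0479], 'grip_width': 1.0029}
side {'fx': 500.91717168306997, 'fy': 500.91717168306997, 'cx': 322.9663995309423, 'cy': 238.3922937931406, 'R': array([[-0.96730431, -0.25246055, -0.02420815],
       [-0.10272238,  0.47726693, -0.87273386],
       [ 0.23188462, -0.84171251, -0.48759571]]), 't': array([0.54680198, 0.11841093, 0.87795349])}
top {'fx': 553.2271005417244, 'fy': 553.2271005417244, 'cx': 318.987488734782, 'cy': 233.02738500821073, 'R': array([[ 0.01853179, -0.99982741, -0.00131251],
       [-0.99153276, -0.01820926, -0.12857374],
       [ 0.12852765,  0.00368409, -0.99169908]]), 't': array([-0.0126987 ,  0.5749847 ,  1.15225957])}
```

View pics/top0.png

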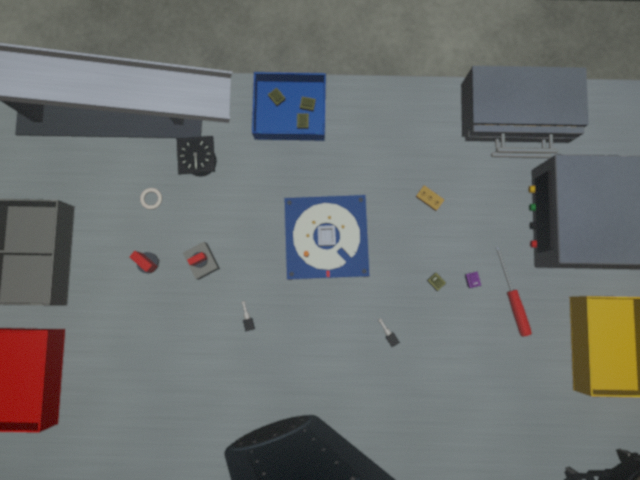

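View pics/side0.png

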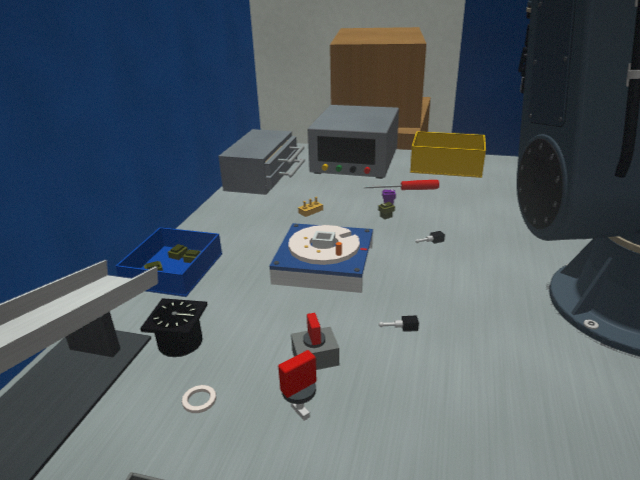

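```bash
cat > h.py <<'E'
import numpy as np, cv2
from rig import manip, read_camera, camera_info
C={n:camera_info(n) for n in("side","top")}
def ray(n,u,v):
    c=C[n]; o=-c["R"].T@c["t"]; d=c["R"].T@np.array([(u-c["cx"])/c["fx"],(v-c["cy"])/c["fy"],1.]); return o,d
def onz(n,u,v,z):
    o,d=ray(n,u,v); return o+d*(z-o[2])/d[2]
def proj(n,X):
    c=C[n]; q=c["R"]@np.asarray(X,float)+c["t"]; return np.array([c["fx"]*q[0]/q[2]+c["cx"],c["fy"]*q[1]/q[2]+c["cy"]])
def pts(n,d,m):
    c=C[n]; v,u=np.nonzero(m&(d>0)); z=d[v,u]; P=np.stack([(u-c["cx"])/c["fx"]*z,(v-c["cy"])/c["fy"]*z,z],1); return (P-c["t"])@c["R"]
def blobs(hsv,lo,hi,roi,amin=15):
    m=cv2.inRange(hsv,lo,hi); k=np.zeros_like(m); x0,y0,x1,y1=roi; k[y0:y1,x0:x1]=m[y0:y1,x0:x1]
    n,l,s,c=cv2.connectedComponentsWithStats(k); return [(s[i,4],c[i],l==i) for i in range(1,n) if s[i,4]>=amin]
def crop(n,p,roi,f,name):
    x0,y0,x1,y1=roi; cv2.imwrite(f"pics/{name}.png",cv2.resize(p[y0:y1,x0:x1,::-1],None,fx=f,fy=f,interpolation=cv2.INTER_CUBIC))
E
python3 - <<'E'
from h import *
p=np.load("pics/top0.npz")["p"]; s=np.load("pics/side0.npz")["p"]
a=cv2.resize(p[185:290,270:380],None,fx=5,fy=5,interpolation=cv2.INTER_CUBIC)[:, :400+150]
b=cv2.resize(p[260:300,415:495],None,fx=3,fy=3,interpolation=cv2.INTER_CUBIC)
c=cv2.resize(p[235:290,120:230],None,fx=3,fy=3,interpolation=cv2.INTER_CUBIC)
d=np.zeros((525,250,3),np.uint8); d[:120,:240]=b; d[130:295,:250]=c[:,80:330][:, :250]
cv2.imwrite("pics/c1.png",np.hstack([a,d])[:,:,::-1])
crop("side",s,(260,180,420,420),2.5,"c2")
E
```

```text
(no output)
```

View pics/c1.png

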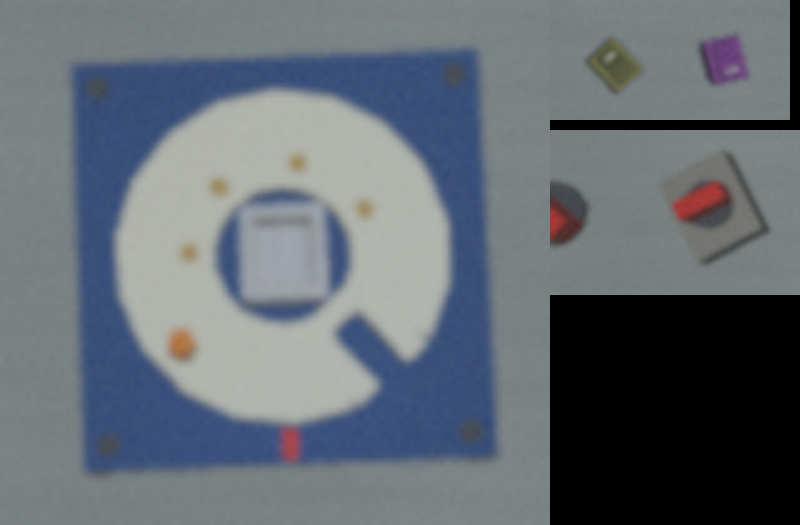

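View pics/c2.png

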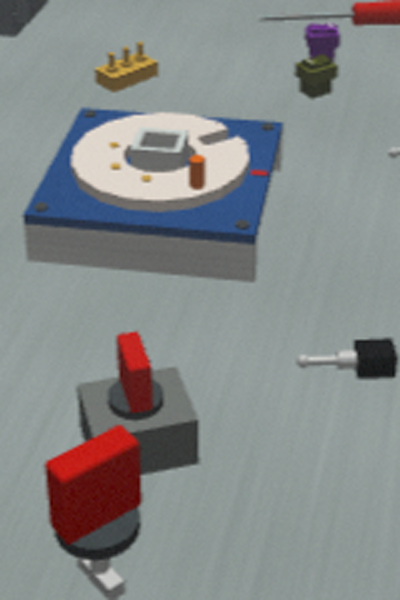

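Candidates in the top view: the lone olive switch (437,281) is the one I want. The purple one (473,279) and the tray switches (277,97), (307,104), (302,121) are not. For the key, I want the small one in the grey holder (197,259), not the larger free one (143,261). The ring notch is at about (345,257) and the peg at (306,254), so the ring has to turn clockwise.

Run:
```python
from h import *
T=np.load("pics/top0.npz"); S=np.load("pics/side0.npz")
p,d=T["p"],T["d"]; hs=cv2.cvtColor(p,cv2.COLOR_RGB2HSV); hS=cv2.cvtColor(S["p"],cv2.COLOR_RGB2HSV)
def rect(m,z,n="top"):
    cs,_=cv2.findContours(m.astype(np.uint8),0,cv2.CHAIN_APPROX_NONE); c=max(cs,key=cv2.contourArea)[:,0]
    P=np.array([onz(n,u,v,z)[:2] for u,v in c]); r=cv2.minAreaRect((P*1000).astype(np.float32)); return np.round(r[0],1),np.round(r[1],1),round(r[2],1)
for (x,y) in [(290,200),(437,281),(430,283),(326,233),(326,225),(197,259),(190,270),(210,268),(306,254),(327,274)]: print((x,y),hs[y,x],d[y,x],np.round(onz("top",x,y,0)[:2],3))
for a,c,m in blobs(hs,(100,120,60),(125,255,255),(275,185,380,290),300): print("blue",a,c,rect(m,.042)); q=pts("top",d,m); print(np.median(q,0))
for a,c,m in blobs(hs,(20,70,30),(35,255,255),(420,265,455,300),30): print("olive",a,c,rect(m,.030)); q=pts("top",d,m); print(np.percentile(q,[5,50,95],0))
for a,c,m in blobs(hs,(0,120,100),(8,255,255),(180,240,225,285),20): print("red",a,c,rect(m,.075)); q=pts("top",d,m); print(np.percentile(q,[5,50,95],0))
for a,c,m in blobs(hs,(0,120,100),(15,255,255),(280,190,370,285),8): print("orange/mark",a,c,np.round(onz("top",*c,.077),4),np.round(onz("top",*c,.042),4))
```

```text
(290, 200) [109 104 108] 1.193366 [0.653 0.064]
(437, 281) [33 71 83] 1.1838849 [ 0.479 -0.263]
(430, 283) [36 52 94] 1.1775322 [ 0.474 -0.247]
(326, 233) [107  21 172] 1.1775036 [ 0.58  -0.017]
(326, 225) [109  60 144] 1.1882789 [ 0.598 -0.017]
(197, 259) [  1 169 163] 1.1456623 [0.517 0.266]
(190, 270) [ 86  14 126] 1.1804084 [0.493 0.28 ]
(210, 268) [ 42  11 117] 1.1864516 [0.498 0.236]
(306, 254) [ 14 155 174] 1.1430855 [0.533 0.026]
(327, 274) [177 141 156] 1.172915 [ 0.49  -0.021]
blue 2479 [326.52924566 238.22509076] (array([567.6, -17.3]), array([171.7, 170.9]), 3.3)
[ 0.55012636 -0.02658581  0.04204324]
olive 93 [437.01075269 282.27956989] (array([ 476.2, -255.2]), array([26.8, 21.4]), 45.3)
[[ 0.46449714 -0.26739456  0.02768092]
 [ 0.47479604 -0.25620828  0.0318563 ]
 [ 0.48864207 -0.24353309  0.03674561]]
red 114 [196.05263158 258.13157895] (array([513., 251.]), array([14.1, 34.8]), 28.0)
[[0.50318656 0.23793351 0.07023922]
 [0.51349822 0.25129915 0.07459669]
 [0.52225743 0.26535007 0.0781893 ]]
orange/mark 12 [306.  253.5] [0.5268 0.0238 0.077 ] [0.53   0.0247 0.042 ]
```

```bash
cat >> h.py <<'E'
def rectz(n,m,z,f=1,off=(0,0)):
    cs,_=cv2.findContours(m.astype(np.uint8),0,cv2.CHAIN_APPROX_NONE); c=max(cs,key=cv2.contourArea)[:,0].astype(float)
    P=np.array([onz(n,(u+.5)/f-.5+off[0],(v+.5)/f-.5+off[1],z)[:2] for u,v in c])*1000
    r=cv2.minAreaRect(P.astype(np.float32)); return np.round(r[0],1).tolist(),np.round(r[1],1).tolist(),round(r[2],1),P
def up(p,roi,f=4):
    x0,y0,x1,y1=roi; q=cv2.resize(p[y0:y1,x0:x1],None,fx=f,fy=f,interpolation=cv2.INTER_CUBIC); return cv2.cvtColor(q,cv2.COLOR_RGB2HSV)
def big(m):
    n,l,s,c=cv2.connectedComponentsWithStats(m); i=1+np.argmax(s[1:,4]); return l==i
E
python3 - <<'E'
from h import *
T=np.load("pics/top0.npz"); p,d=T["p"],T["d"]
roi=(270,180,385,295); h=up(p,roi)
mb=big(cv2.inRange(h,(100,80,50),(125,255,255))); r=rectz("top",mb,.042,4,roi); print("plate",r[:3])
# hull incl. white
mw=big(cv2.inRange(h,(0,0,160),(180,40,255))); 
cs,_=cv2.findContours(mw.astype(np.uint8),0,cv2.CHAIN_APPROX_NONE); 
r=rectz("top",mw,.053,4,roi); (c,rad)=cv2.minEnclosingCircle(r[3].astype(np.float32)); print("ring",np.round(c,1),round(rad,1))
# notch: contour pts near notch: blue pts within radius 40..66
yy,xx=np.nonzero(cv2.inRange(h,(100,80,50),(125,255,255)))
P=np.array([onz("top",(u+.5)/4-.5+roi[0],(v+.5)/4-.5+roi[1],.047)[:2] for u,v in zip(xx,yy)])*1000-np.array(c)
rr=np.hypot(*P.T); k=(rr>42)&(rr<63); q=np.median(P[k],0); print("notch",q,np.degrees(np.arctan2(q[1],q[0])),k.sum())
# nest block via depth
m=np.zeros(d.shape,bool); m[215:260,305:348]=1
Q=pts("top",d,m)*1000; k=(Q[:,2]>59)&(np.hypot(Q[:,0]-c[0],Q[:,1]-c[1])<32); print("nest",np.median(Q[k],0),np.round(cv2.minAreaRect(Q[k,:2].astype(np.float32))[0],1),cv2.minAreaRect(Q[k,:2].astype(np.float32))[1:])
hs=cv2.cvtColor(p,cv2.COLOR_RGB2HSV); print(h[::8,::8][12:18,10:20,:].tolist()[0][:3])
# bright nest
mn=cv2.inRange(h,(100,8,140),(120,50,255)); mn[:, :]=mn; z=np.zeros_like(mn); z[140:300,140:320]=mn[140:300,140:320]; mm=big(z); print("nestcol",rectz("top",mm,.066,4,roi)[:3])
roi=(420,265,455,300); h=up(p,roi); print("olive",rectz("top",big(cv2.inRange(h,(18,75,20),(40,255,255))),.030,4,roi)[:3])
roi=(180,240,225,285); h=up(p,roi); print("red",rectz("top",big(cv2.inRange(h,(0,110,80),(10,255,255))),.075,4,roi)[:3])
# holder by depth
m=np.zeros(d.shape,bool); m[235:290,175:225]=1; Q=pts("top",d,m)*1000; k=(Q[:,2]>29)&(Q[:,2]<39)
r=cv2.minAreaRect(Q[k,:2].astype(np.float32)); print("holder",np.median(Q[k],0),r)
# orange peg
roi=(295,240,320,265); h=up(p,roi); print("peg",rectz("top",big(cv2.inRange(h,(3,110,80),(18,255,255))),.077,4,roi)[:3])
# side
S=np.load("pics/side0.npz"); p,d=S["p"],S["d"]
roi=(300,310,330,345); h=up(p,roi); mm=big(cv2.inRange(h,(0,130,60),(10,255,255)))
m=np.zeros(d.shape,bool); m[310:345,300:330]=cv2.resize(mm.astype(np.uint8),(30,35),interpolation=cv2.INTER_AREA)>0
Q=pts("side",d,m)*1000; print("key side",np.percentile(Q,[5,50,95],0).round(1))
m=np.zeros(d.shape,bool); m[203:220,375:398]=1; hS=cv2.cvtColor(p,cv2.COLOR_RGB2HSV); m&=cv2.inRange(hS,(20,90,20),(40,255,255))>0
Q=pts("side",d,m)*1000; print("olive side",np.percentile(Q,[5,50,95],0).round(1))
E
```

```text
plate ([567.8, -17.4], [175.4, 175.0], 3.3)
ring [567.9 -17.4] 70.1
notch [-37.63041349 -36.29144228] -136.03770407663134 892
nest [566.60245026 -16.7542512   65.89433204] [566.8 -16.3] ((40.410945892333984, 35.78705596923828), 3.0442357063293457)
[[111, 72, 92], [109, 127, 114], [110, 134, 122]]
nestcol ([567.6, -19.2], [44.6, 54.0], 4.2)
olive ([473.9, -251.1], [26.1, 12.7], 43.5)
red ([513.0, 250.6], [16.1, 37.1], 28.5)
holder [508.69928653 250.97689255  34.85993853] ((512.0128784179688, 253.80789184570312), (64.59864807128906, 52.6572265625), 28.671836853027344)
peg ([527.0, 24.3], [8.4, 8.4], 46.2)
key side [[500.5 242.7  46.5]
 [509.3 266.5  71.4]
 [521.  272.2  76.3]]
olive side [[ 462.7 -260.1   28.1]
 [ 474.  -250.7   31.8]
 [ 490.6 -239.2   34.7]]
```

```bash
python3 - <<'E'
from h import *
for n,b in (("top",(415,260,460,305)),("side",(365,190,410,225))):
    T=np.load(f"pics/{n}0.npz"); p,d=T["p"],T["d"]
    m=np.zeros(d.shape,bool); m[b[1]:b[3],b[0]:b[2]]=1; Q=pts(n,d,m)*1000
    k=(Q[:,2]>(22 if n=="top" else 20))&(Q[:,2]<45)&(np.hypot(Q[:,0]-475,Q[:,1]+254)<28); print(n,k.sum(),cv2.minAreaRect(Q[k,:2].astype(np.float32)),np.percentile(Q[k],[3,50,97],0).round(1))
    crop(n,p,b,8,"sw_"+n)
    if n=="top":
        h=up(p,b,4); m=big(cv2.inRange(h,(18,55,0),(45,255,255))); print(rectz("top",m,.030,4,b)[:3]);
E
python3 -c "
import cv2,numpy as np
a=cv2.imread('pics/sw_top.png');b=cv2.imread('pics/sw_side.png');c=np.zeros((360,720,3),np.uint8);c[:,:360]=a;c[:280,360:]=b;cv2.imwrite('pics/sw.png',c)"
```

```text
top 190 ((475.39434814453125, -253.8560028076172), (32.43315505981445, 25.590576171875), 43.99528884887695) [[ 460.2 -269.2   25.3]
 [ 475.1 -253.1   31.1]
 [ 490.7 -238.1   37.3]]
([476.7, -254.8], [30.0, 24.3], 44.0)
side 134 ((476.33465576171875, -252.69021606445312), (35.118350982666016, 28.124378204345703), 45.19167709350586) [[ 459.1 -260.1   20.9]
 [ 475.  -247.3   29.3]
 [ 494.3 -235.4   35.8]]
```

View pics/sw.png

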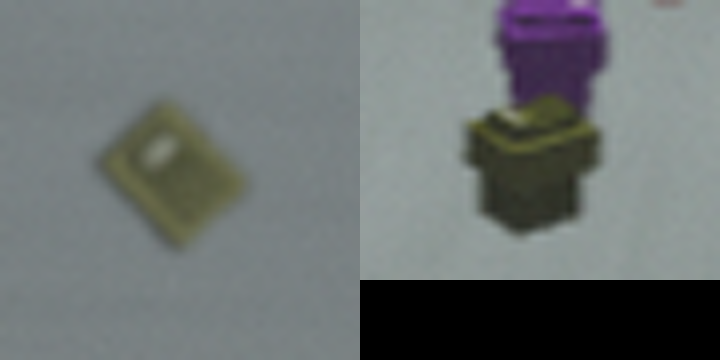

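```bash
python3 -m handwheel '[{"offset":[0.05,0.03,0],"delta_rot":[0,0,10.5],"gripper":0.3},{"offset":[0.1,0.07,0],"delta_rot":[0,0,21],"gripper":0.3},{"offset":[0.15,0.105,0],"delta_rot":[0,0,31.5],"gripper":0.3},{"offset":[0.2,0.14,-0.02],"delta_rot":[0,0,42],"gripper":0.3},{"offset":[0.25,0.175,-0.04],"delta_rot":[0,0,52.5],"gripper":0.3},{"offset":[0.29,0.2,-0.06],"delta_rot":[0,0,63],"gripper":0.3},{"offset":[0.31,0.2175,-0.08],"delta_rot":[0,0,73.5],"gripper":0.3},{"offset":[0.31,0.2175,-0.08],"delta_rot":[0,0,84],"gripper":0.3}]' 40
```

```text
t: 1.1
eef_pos: [0.476, -0.2522, 0.1492]
eef_rot: [[0.971, 0.239, -0.003], [0.239, -0.971, 0.002], [-0.002, -0.002, -1.0]]
force: [0.1, 0.3, -0.1]
grip_width: 0.649
```

```bash
python3 -m handwheel '[{"offset":[0,0,-0.01],"delta_rot":[0,0,10.5],"gripper":0.3},{"offset":[0,0,-0.02],"delta_rot":[0,0,21],"gripper":0.3},{"offset":[0,0,-0.03],"delta_rot":[0,0,31.5],"gripper":0.3},{"offset":[0,0,-0.04],"delta_rot":[0,0,42],"gripper":0.3},{"offset":[0,0,-0.05],"delta_rot":[0,0,52.5],"gripper":0.3},{"offset":[0,0,-0.06],"delta_rot":[0,0,63],"gripper":0.3},{"offset":[0,0,-0.07],"delta_rot":[0,0,73.5],"gripper":0.3},{"offset":[0,0,-0.08],"delta_rot":[0,0,84],"gripper":0.3}]'
python3 -m handwheel '[{"offset":[0,0,0],"delta_rot":[0,0,10.5],"gripper":0.3},{"offset":[0,0,0],"delta_rot":[0,0,21],"gripper":0.3},{"offset":[0,0,0],"delta_rot":[0,0,31.5],"gripper":0.3},{"offset":[0,0,0],"delta_rot":[0,0,36.5],"gripper":0.3},{"offset":[0,0,0],"delta_rot":[0,0,36.5],"gripper":0.3},{"offset":[0,0,0],"delta_rot":[0,0,36.5],"gripper":0.3},{"offset":[0,0,0],"delta_rot":[0,0,36.5],"gripper":0.3},{"offset":[0,0,0],"delta_rot":[0,0,36.5],"gripper":0.3}]'
python3 - <<'E'
from h import *
s=manip.observe(); print(s["eef_pos"],np.degrees(np.arctan2(s["eef_rot"][1,0],s["eef_rot"][0,0])),s["qpos"])
p,d=read_camera("side"); np.savez("pics/s1.npz",p=p,d=d); crop("side",p,(340,140,440,240),6,"s1")
E
```

```text
t: 2.1
eef_pos: [0.4754, -0.2541, 0.0707]
eef_rot: [[-0.134, 0.991, -0.001], [0.991, 0.134, 0.0], [0.0, -0.001, -1.0]]
force: [-0.1, -0.7, 0.2]
grip_width: 0.648
t: 3.1
eef_pos: [0.4757, -0.2542, 0.0713]
eef_rot: [[-0.692, 0.722, -0.0], [0.722, 0.692, 0.0], [0.0, -0.0, -1.0]]
force: [-0.1, -0.5, -0.5]
grip_width: 0.647
[ 0.47567364 -0.25424341  0.07128585] 133.8170795117451 [-4.90848150e-01  3.75779856e-01 -2.29199492e-01  9.65855338e-01
 -1.75112053e-05 -1.25560046e+00]
```

View pics/s1.png

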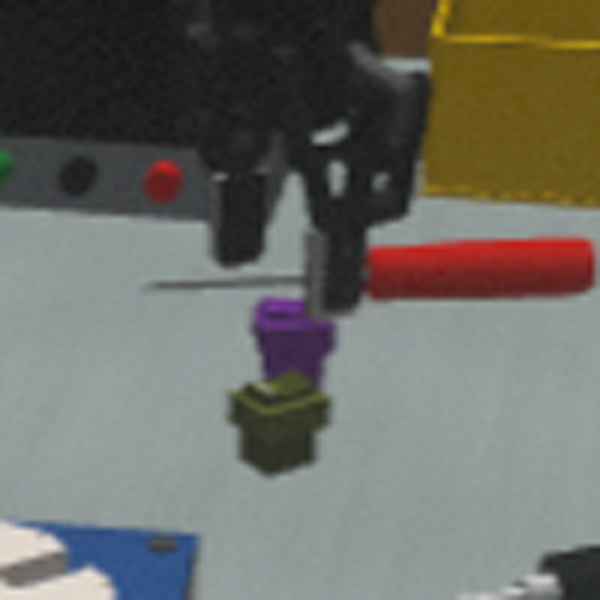

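```bash
python3 -m handwheel '[{"offset":[0,0,-0.02],"delta_rot":[0,0,0],"gripper":0.3},{"offset":[0,0,-0.04],"delta_rot":[0,0,0],"gripper":0.3},{"offset":[0,0,-0.05],"delta_rot":[0,0,0],"gripper":0.3},{"offset":[0,0,-0.0545],"delta_rot":[0,0,0],"gripper":0.2},{"offset":[0,0,-0.0545],"delta_rot":[0,0,0],"gripper":-0.2},{"offset":[0,0,-0.0545],"delta_rot":[0,0,0],"gripper":-0.8},{"offset":[0,0,-0.0545],"delta_rot":[0,0,0],"gripper":-0.8},{"offset":[0,0,-0.0545],"delta_rot":[0,0,0],"gripper":-0.8}]' 30
python3 - <<'E'
from h import *
p,d=read_camera("side"); np.savez("pics/s2.npz",p=p,d=d); crop("side",p,(340,140,440,240),6,"s2")
E
```

```text
t: 4.15
eef_pos: [0.4761, -0.2544, 0.0174]
eef_rot: [[-0.693, 0.721, 0.001], [0.721, 0.693, -0.0], [-0.001, 0.0, -1.0]]
force: [-0.6, 0.8, 6.7]
grip_width: 0.295
```

View pics/s2.png

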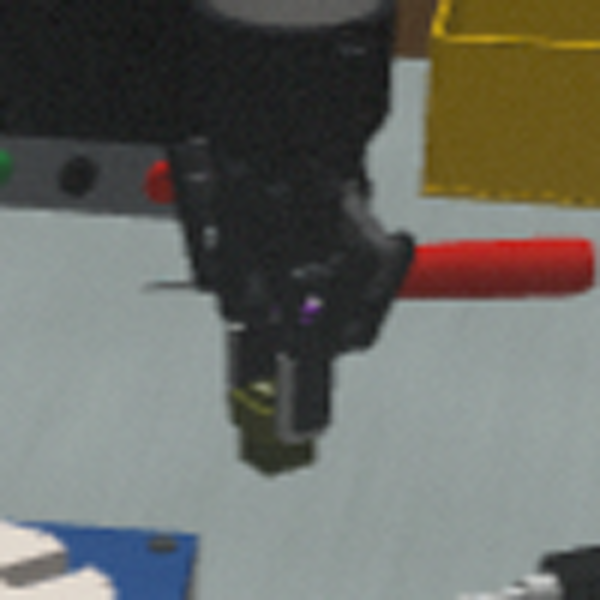

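```bash
python3 -m handwheel '[{"offset":[0,0,0.03],"delta_rot":[0,0,0],"gripper":-0.8},{"offset":[0,0,0.08],"delta_rot":[0,0,0],"gripper":-0.8},{"offset":[0.02,0.05,0.1],"delta_rot":[0,0,-8],"gripper":-0.8},{"offset":[0.04,0.1,0.1],"delta_rot":[0,0,-18],"gripper":-0.8},{"offset":[0.06,0.15,0.1],"delta_rot":[0,0,-28],"gripper":-0.8},{"offset":[0.08,0.2,0.1],"delta_rot":[0,0,-37],"gripper":-0.8},{"offset":[0.0915,0.237,0.1],"delta_rot":[0,0,-40.8],"gripper":-0.8},{"offset":[0.0915,0.237,0.09],"delta_rot":[0,0,-40.8],"gripper":-0.8}]'
python3 -m handwheel '[{"offset":[0,0,0],"delta_rot":[0,0,0],"gripper":-0.8},{"offset":[0,0,0],"delta_rot":[0,0,0],"gripper":-0.8},{"offset":[0,0,0],"delta_rot":[0,0,0],"gripper":-0.8},{"offset":[0,0,0],"delta_rot":[0,0,0],"gripper":-0.8},{"offset":[0,0,0],"delta_rot":[0,0,0],"gripper":-0.8},{"offset":[0,0,0],"delta_rot":[0,0,0],"gripper":-0.8},{"offset":[0,0,0],"delta_rot":[0,0,0],"gripper":-0.8},{"offset":[0,0,0],"delta_rot":[0,0,0],"gripper":-0.8}]'
python3 - <<'E'
from h import *
s=manip.observe(); print(s["eef_pos"],np.degrees(np.arctan2(s["eef_rot"][1,0],s["eef_rot"][0,0])),s["qpos"])
for n,b in (("side",(270,170,390,290)),("top",(265,180,385,300))):
    p,d=read_camera(n); np.savez(f"pics/{n}3.npz",p=p,d=d); crop(n,p,b,5,n+"3")
E
```

```text
t: 5.2
eef_pos: [0.5682, -0.0148, 0.1071]
eef_rot: [[-0.056, 0.998, 0.001], [0.998, 0.056, 0.0], [0.0, 0.001, -1.0]]
force: [-0.1, -0.1, -0.7]
grip_width: 0.29
t: 6.2
eef_pos: [0.5672, -0.0172, 0.1068]
eef_rot: [[-0.053, 0.999, -0.0], [0.999, 0.053, -0.0], [-0.0, -0.0, -1.0]]
force: [0.3, 0.3, -0.5]
grip_width: 0.291
[ 0.56721601 -0.01718224  0.10678602] 93.0613112737904 [-3.02732107e-02  4.02119747e-01 -9.36486400e-02  1.07502950e+00
 -1.75463235e-05 -8.37031718e-02]
```

View pics/side3.png

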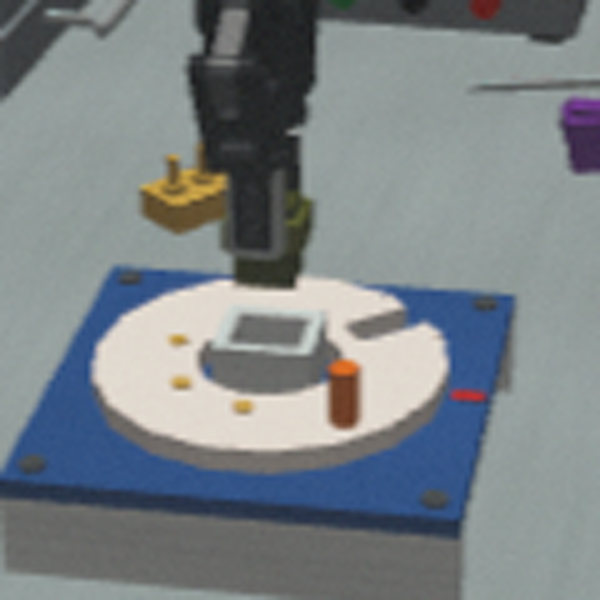

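View pics/top3.png

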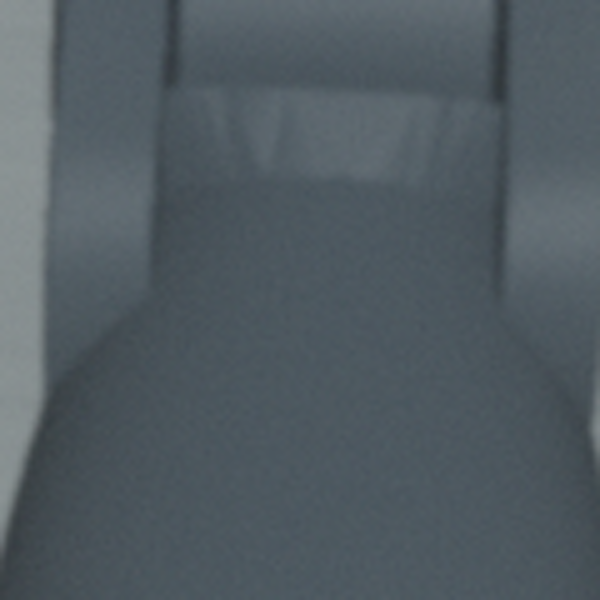

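Run:
```python
from h import *
p=np.load("pics/side3.npz")["p"].copy()
c0=np.array([.5677,-.0174]); a=np.radians(3.2); R=np.array([[np.cos(a),-np.sin(a)],[np.sin(a),np.cos(a)]])
b=(300,200,345,255); f=12
x0,y0,x1,y1=b; im=cv2.resize(p[y0:y1,x0:x1,::-1],None,fx=f,fy=f,interpolation=cv2.INTER_CUBIC)
def box(hx,hy,c,z,col):
    q=[((proj("side",[*(c+R@[sx*hx,sy*hy]),z])+.5-[x0,y0])*f-.5).astype(int) for sx,sy in((1,1),(-1,1),(-1,-1),(1,-1))]
    cv2.polylines(im,[np.array(q)],True,col,1)
box(.020,.018,c0,.066,(0,0,255)); box(.014,.012,c0,.066,(0,0,255))
t=np.array([.5672,-.0172]); box(.012,.010,t,.0894,(0,255,0)); box(.016,.013,t,.1054,(0,255,255)); box(.016,.013,t,.1194,(0,255,255))
cv2.imwrite("pics/ov3.png",im[:600])
```

```text
(no output)
```

View pics/ov3.png

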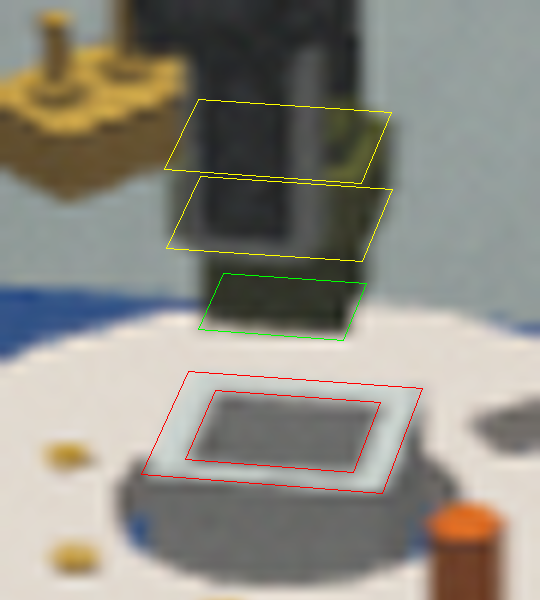

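```bash
python3 -m handwheel '[{"offset":[0.0004,0,-0.008],"delta_rot":[0,0,0],"gripper":-0.8},{"offset":[0.0004,0,-0.016],"delta_rot":[0,0,0],"gripper":-0.8},{"offset":[0.0004,0,-0.02],"delta_rot":[0,0,0],"gripper":-0.8},{"offset":[0.0004,0,-0.024],"delta_rot":[0,0,0],"gripper":-0.8},{"offset":[0.0004,0,-0.027],"delta_rot":[0,0,0],"gripper":-0.8},{"offset":[0.0004,0,-0.03],"delta_rot":[0,0,0],"gripper":-0.8},{"offset":[0.0004,0,-0.03],"delta_rot":[0,0,0],"gripper":-0.8},{"offset":[0.0004,0,-0.03],"delta_rot":[0,0,0],"gripper":-0.8}]'
```

```text
t: 7.3
eef_pos: [0.5677, -0.0172, 0.077]
eef_rot: [[-0.053, 0.999, 0.0], [0.999, 0.053, 0.0], [-0.0, 0.0, -1.0]]
force: [0.4, 0.5, -0.2]
grip_width: 0.296
```

No contact force with the body 6 mm into the pocket, so I'm going on down.

```bash
python3 -m handwheel '[{"offset":[0,0,-0.004],"delta_rot":[0,0,0],"gripper":-0.8},{"offset":[0,0,-0.007],"delta_rot":[0,0,0],"gripper":-0.8},{"offset":[0,0,-0.009],"delta_rot":[0,0,0],"gripper":-0.8},{"offset":[0,0,-0.0095],"delta_rot":[0,0,0],"gripper":-0.8},{"offset":[0,0,-0.0098],"delta_rot":[0,0,0],"gripper":-0.8},{"offset":[0,0,-0.0098],"delta_rot":[0,0,0],"gripper":-0.8},{"offset":[0,0,-0.0098],"delta_rot":[0,0,0],"gripper":-0.8},{"offset":[0,0,-0.0098],"delta_rot":[0,0,0],"gripper":-0.8}]'
```

```text
t: 8.3
eef_pos: [0.5675, -0.0172, 0.0674]
eef_rot: [[-0.053, 0.999, 0.0], [0.999, 0.053, 0.0], [0.0, 0.0, -1.0]]
force: [-4.6, 0.1, 8.7]
grip_width: 0.297
```

```bash
python3 -m handwheel '[{"offset":[0,0,0],"delta_rot":[0,0,0],"gripper":-0.2},{"offset":[0,0,0],"delta_rot":[0,0,0],"gripper":0},{"offset":[0,0,0],"delta_rot":[0,0,0],"gripper":0},{"offset":[0,0,0.02],"delta_rot":[0,0,0],"gripper":0},{"offset":[0,0,0.05],"delta_rot":[0,0,0],"gripper":0},{"offset":[-0.02,0.02,0.09],"delta_rot":[0,0,-10],"gripper":0},{"offset":[-0.04,0.04,0.09],"delta_rot":[0,0,-20],"gripper":0},{"offset":[-0.04,0.04,0.09],"delta_rot":[0,0,-30],"gripper":0}]'
python3 - <<'E'
from h import *
s=manip.observe(); print(s["eef_pos"],np.degrees(np.arctan2(s["eef_rot"][1,0],s["eef_rot"][0,0])))
p,d=read_camera("side"); np.savez("pics/side4.npz",p=p,d=d); crop("side",p,(280,200,380,290),8,"side4")
E
```

```text
t: 9.3
eef_pos: [0.5268, 0.0238, 0.1577]
eef_rot: [[0.457, 0.889, 0.001], [0.889, -0.457, 0.0], [0.001, 0.001, -1.0]]
force: [0.7, 0.2, -0.5]
grip_width: 0.497
[0.52681677 0.02383084 0.15767169] 62.80244906935276
```

View pics/side4.png

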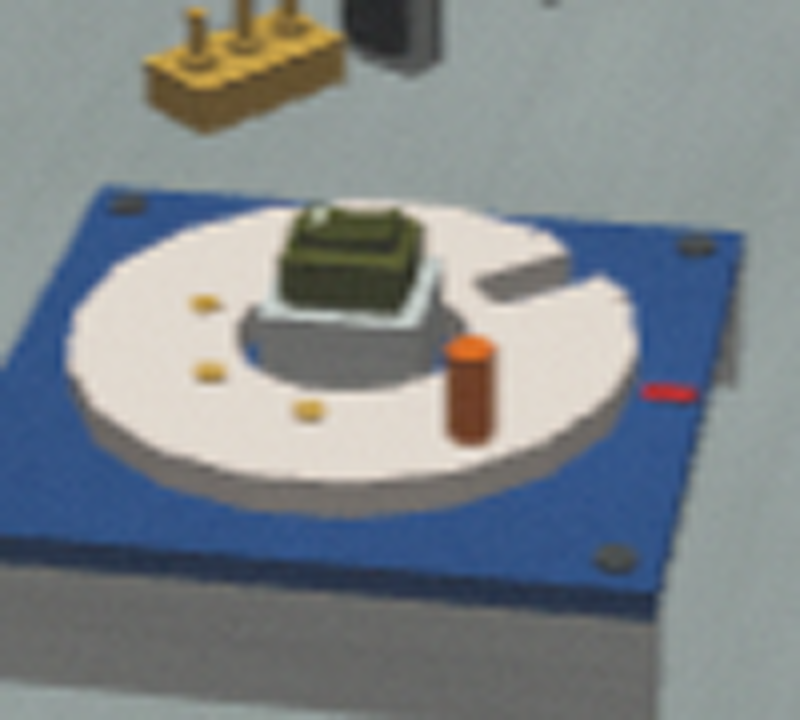

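Run:
```python
from h import *
T=np.load("pics/side4.npz"); p,d=T["p"],T["d"]; hs=cv2.cvtColor(p,cv2.COLOR_RGB2HSV)
m=np.zeros(d.shape,bool); m[222:242,312:336]=1; m&=cv2.inRange(hs,(20,60,10),(50,255,255))>0
Q=pts("side",d,m)*1000; print(m.sum(),np.percentile(Q,[3,50,90,97],0).round(1))
# rows/cols of mask vs expected projections
v,u=np.nonzero(m); print(u.min(),u.max(),v.min(),v.max())
a=np.radians(3.2); R=np.array([[np.cos(a),-np.sin(a)],[np.sin(a),np.cos(a)]])
for z in (.066,.080): print(z,[proj("side",[*(np.array([.5677,-.0174])+R@[sx*.016,sy*.013]),z]).round(1).tolist() for sx,sy in((1,1),(-1,1),(-1,-1),(1,-1))])
x0,y0,f=300,210,12
im=cv2.resize(p[210:260,300:350,::-1],None,fx=f,fy=f,interpolation=cv2.INTER_CUBIC)
for z in (.066,.080):
    q=[((proj("side",[*(np.array([.5677,-.0174])+R@[sx*.016,sy*.013]),z])+.5-[x0,y0])*f-.5).astype(int) for sx,sy in((1,1),(-1,1),(-1,-1),(1,-1))]; cv2.polylines(im,[np.array(q)],True,(0,0,255),1)
cv2.imwrite("pics/ov4.png",im)
```

```text
145 [[552.1 -23.5  70.5]
 [564.1  -7.2  80.3]
 [576.6  -3.   84.6]
 [578.8  -2.1  85.4]]
315 331 226 237
0.066 [[313.9, 238.0], [329.9, 239.2], [332.3, 233.0], [316.7, 231.8]]
0.08 [[313.7, 231.7], [329.8, 233.0], [332.2, 226.8], [316.5, 225.6]]
```

View pics/ov4.png

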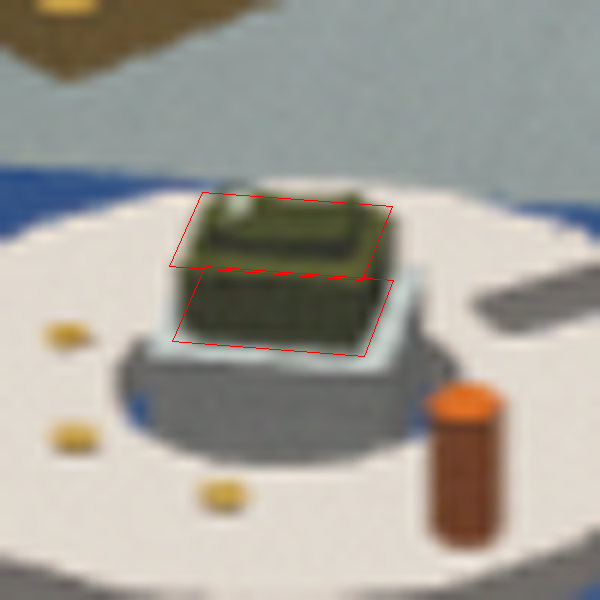

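```bash
python3 - <<'E'
from h import *
T=np.load("pics/side4.npz"); p=T["p"]; roi=(325,232,352,262); h=up(p,roi,4)
m=big(cv2.inRange(h,(6,170,150),(18,255,255))); M=cv2.moments(m.astype(np.uint8)); u,v=(M["m10"]/M["m00"]+.5)/4-.5+roi[0],(M["m01"]/M["m00"]+.5)/4-.5+roi[1]; print(u,v,onz("side",u,v,.077))
E
python3 -m handwheel '[{"offset":[0,0.0005,-0.01],"delta_rot":[0,0,-9],"gripper":0},{"offset":[0,0.0005,-0.03],"delta_rot":[0,0,-18.7],"gripper":0},{"offset":[0,0.0005,-0.05],"delta_rot":[0,0,-18.7],"gripper":0},{"offset":[0,0.0005,-0.06],"delta_rot":[0,0,-18.7],"gripper":0},{"offset":[0,0.0005,-0.06],"delta_rot":[0,0,-18.7],"gripper":0},{"offset":[0,0.0005,-0.06],"delta_rot":[0,0,-18.7],"gripper":0},{"offset":[0,0.0005,-0.06],"delta_rot":[0,0,-18.7],"gripper":0},{"offset":[0,0.0005,-0.06],"delta_rot":[0,0,-18.7],"gripper":0}]'
```

```text
338.23369565217394 243.22826086956522 [0.52711787 0.02519591 0.077     ]
t: 10.35
eef_pos: [0.5278, 0.0233, 0.0974]
eef_rot: [[0.715, 0.699, 0.001], [0.699, -0.715, 0.0], [0.0, 0.0, -1.0]]
force: [-0.4, -0.1, -0.1]
grip_width: 0.495
```

```bash
python3 -m handwheel '[{"offset":[-0.0008,0.0012,-0.015],"delta_rot":[0,0,0],"gripper":0},{"offset":[-0.0008,0.0012,-0.03],"delta_rot":[0,0,0],"gripper":0},{"offset":[-0.0008,0.0012,-0.039],"delta_rot":[0,0,0],"gripper":-0.2},{"offset":[-0.0008,0.0012,-0.039],"delta_rot":[0,0,0],"gripper":-0.6},{"offset":[-0.0008,0.0012,-0.039],"delta_rot":[0,0,0],"gripper":-1},{"offset":[-0.0008,0.0012,-0.039],"delta_rot":[0,0,0],"gripper":-1},{"offset":[-0.0008,0.0012,-0.039],"delta_rot":[0,0,0],"gripper":-1},{"offset":[-0.0008,0.0012,-0.039],"delta_rot":[0,0,0],"gripper":-1}]' 20
```

```text
t: 11.35
eef_pos: [0.5266, 0.0245, 0.0579]
eef_rot: [[0.715, 0.699, -0.0], [0.699, -0.715, -0.0], [-0.0, -0.0, -1.0]]
force: [0.3, 1.7, -10.5]
grip_width: 0.126
```

Run:
```python
import numpy as np
r=58.3; a0=134.4
for k in range(1,9):
    a=a0-41.2*k/8; print(round(-41.2*k/8,2), np.round(r*np.array([np.cos(np.radians(a))-np.cos(np.radians(a0)),np.sin(np.radians(a))-np.sin(np.radians(a0))]),1))
```

```text
-5.15 [3.9 3.5]
-10.3 [8.1 6.6]
-15.45 [12.6  9.4]
-20.6 [17.3 11.7]
-25.75 [22.1 13.6]
-30.9 [27.2 15. ]
-36.05 [32.3 16. ]
-41.2 [37.5 16.6]
```

```bash
python3 -m handwheel '[{"offset":[0.0039,0.0035,0],"delta_rot":[0,0,-5.15],"gripper":-1},{"offset":[0.0081,0.0066,0],"delta_rot":[0,0,-10.3],"gripper":-1},{"offset":[0.0126,0.0094,0],"delta_rot":[0,0,-15.45],"gripper":-1},{"offset":[0.0173,0.0117,0],"delta_rot":[0,0,-20.6],"gripper":-1},{"offset":[0.0221,0.0136,0],"delta_rot":[0,0,-25.75],"gripper":-1},{"offset":[0.0272,0.015,0],"delta_rot":[0,0,-30.9],"gripper":-1},{"offset":[0.0323,0.016,0],"delta_rot":[0,0,-36.05],"gripper":-1},{"offset":[0.0375,0.0166,0],"delta_rot":[0,0,-41.2],"gripper":-1}]'
python3 -m handwheel '[{"offset":[0,0,0],"delta_rot":[0,0,0],"gripper":-1},{"offset":[0,0,0],"delta_rot":[0,0,0],"gripper":-1},{"offset":[0,0,0],"delta_rot":[0,0,0],"gripper":-0.6},{"offset":[0,0,0],"delta_rot":[0,0,0],"gripper":-0.3},{"offset":[0,0,0.01],"delta_rot":[0,0,0],"gripper":-0.3},{"offset":[0,0,0.04],"delta_rot":[0,0,0],"gripper":-0.3},{"offset":[0,0,0.09],"delta_rot":[0,0,0],"gripper":0},{"offset":[-0.01,0.05,0.1],"delta_rot":[0,0,0],"gripper":0}]'
```

```text
t: 12.35
eef_pos: [0.5642, 0.0407, 0.0578]
eef_rot: [[0.999, 0.052, -0.001], [0.052, -0.999, -0.001], [-0.001, 0.001, -1.0]]
force: [-0.7, -5.1, -9.0]
grip_width: 0.128
t: 13.35
eef_pos: [0.5565, 0.09, 0.1622]
eef_rot: [[0.999, 0.051, 0.006], [0.051, -0.999, 0.001], [0.006, -0.0, -1.0]]
force: [0.3, 1.1, -1.3]
grip_width: 0.499
```

```bash
python3 -m handwheel '[{"offset":[-0.01,0.04,0],"delta_rot":[0,0,8],"gripper":0},{"offset":[-0.02,0.08,0],"delta_rot":[0,0,16],"gripper":0},{"offset":[-0.03,0.12,0],"delta_rot":[0,0,25.5],"gripper":0},{"offset":[-0.041,0.16,-0.03],"delta_rot":[0,0,25.5],"gripper":0},{"offset":[-0.041,0.16,-0.05],"delta_rot":[0,0,25.5],"gripper":0},{"offset":[-0.041,0.16,-0.05],"delta_rot":[0,0,25.5],"gripper":0},{"offset":[-0.041,0.16,-0.05],"delta_rot":[0,0,25.5],"gripper":0},{"offset":[-0.041,0.16,-0.05],"delta_rot":[0,0,25.5],"gripper":0}]'
python3 - <<'E'
from h import *
s=manip.observe(); print(s["eef_pos"],np.degrees(np.arctan2(s["eef_rot"][1,0],s["eef_rot"][0,0])))
for n,b in (("side",(270,190,380,410)),("top",(270,185,380,295))):
    p,d=read_camera(n); np.savez(f"pics/{n}5.npz",p=p,d=d); crop(n,p,b,2.7 if n=="side" else 5,n+"5")
p=np.load("pics/top5.npz")["p"]; roi=(270,180,385,295); h=up(p,roi); c=np.array([567.7,-17.4])
yy,xx=np.nonzero(cv2.inRange(h,(100,80,50),(125,255,255)))
P=np.array([onz("top",(u+.5)/4-.5+roi[0],(v+.5)/4-.5+roi[1],.047)[:2] for u,v in zip(xx,yy)])*1000-c
rr=np.hypot(*P.T); k=(rr>56)&(rr<66)&(P[:,0]<0); q=np.median(P[k],0); print("notch",k.sum(),q,np.degrees(np.arctan2(q[1],q[0])))
E
```

```text
t: 14.35
eef_pos: [0.5141, 0.2509, 0.1092]
eef_rot: [[0.878, 0.479, 0.001], [0.479, -0.878, 0.001], [0.002, 0.0, -1.0]]
force: [-0.8, 0.5, 1.0]
grip_width: 0.503
[0.51405468 0.25091191 0.1092126 ] 28.612434468238526
notch 0 [nan nan] nan
  return _methods._mean(a, axis=axis, dtype=dtype,
  ret = um.true_divide(
```

View pics/side5.png

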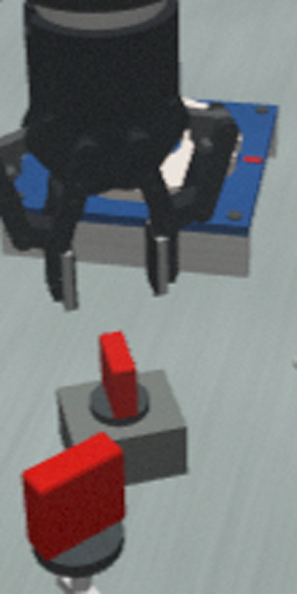

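View pics/top5.png

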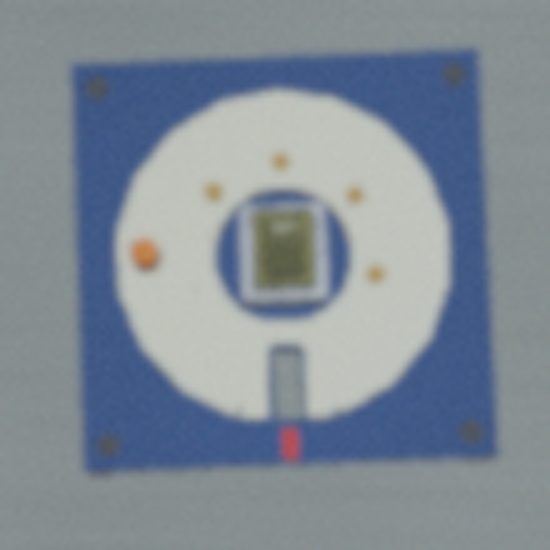

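```bash
python3 - <<'E'
from h import *
p=np.load("pics/top5.npz")["p"]; roi=(315,240,340,285); h=up(p,roi,8)
g=cv2.inRange(h,(0,0,60),(180,75,150)); g=big(cv2.erode(g,np.ones((3,3),np.uint8))) 
print(rectz("top",g,.042,8,roi)[:3])
E
python3 -m handwheel '[{"offset":[-0.0008,0,-0.02],"delta_rot":[0,0,0],"gripper":0},{"offset":[-0.0008,0,-0.045],"delta_rot":[0,0,0],"gripper":0},{"offset":[-0.0008,0,-0.058],"delta_rot":[0,0,0],"gripper":0},{"offset":[-0.0008,0,-0.0645],"delta_rot":[0,0,0],"gripper":-0.2},{"offset":[-0.0008,0,-0.0645],"delta_rot":[0,0,0],"gripper":-0.6},{"offset":[-0.0008,0,-0.0645],"delta_rot":[0,0,0],"gripper":-1},{"offset":[-0.0008,0,-0.0645],"delta_rot":[0,0,0],"gripper":-1},{"offset":[-0.0008,0,-0.0645],"delta_rot":[0,0,0],"gripper":-1}]' 40
```

```text
([474.0, -21.0], [17.7, 52.7], 1.1)
t: 15.45
eef_pos: [0.5128, 0.2512, 0.044]
eef_rot: [[0.878, 0.48, 0.001], [0.48, -0.878, 0.0], [0.001, 0.0, -1.0]]
force: [0.2, -0.4, 4.2]
grip_width: 0.157
```

```bash
python3 - <<'E'
from h import *
p=np.load("pics/top5.npz")["p"]; roi=(318,250,336,270); h=up(p,roi,8)
print(h[80,::8].tolist()); print(h[::8,76].tolist())
E
python3 -m handwheel '[{"offset":[0,0,0.01],"delta_rot":[0,0,0],"gripper":-1},{"offset":[0,0,0.025],"delta_rot":[0,0,0],"gripper":-1},{"offset":[0,0,0.04],"delta_rot":[0,0,0],"gripper":-1},{"offset":[0,0,0.06],"delta_rot":[0,0,0],"gripper":-1},{"offset":[0,0,0.08],"delta_rot":[0,0,0],"gripper":-1},{"offset":[0,-0.03,0.09],"delta_rot":[0,0,-4],"gripper":-1},{"offset":[0,-0.07,0.09],"delta_rot":[0,0,-10],"gripper":-1},{"offset":[0,-0.11,0.09],"delta_rot":[0,0,-16],"gripper":-1}]'
python3 -m handwheel '[{"offset":[0,-0.03,0],"delta_rot":[0,0,-4.5],"gripper":-1},{"offset":[0,-0.07,0],"delta_rot":[0,0,-9.4],"gripper":-1},{"offset":[0,-0.11,0],"delta_rot":[0,0,-9.4],"gripper":-1},{"offset":[0.001,-0.145,0],"delta_rot":[0,0,-9.4],"gripper":-1},{"offset":[0.001,-0.1615,0],"delta_rot":[0,0,-9.4],"gripper":-1},{"offset":[0.001,-0.1615,-0.01],"delta_rot":[0,0,-9.4],"gripper":-1},{"offset":[0.001,-0.1615,-0.02],"delta_rot":[0,0,-9.4],"gripper":-1},{"offset":[0.001,-0.1615,-0.02],"delta_rot":[0,0,-9.4],"gripper":-1}]'
python3 - <<'E'
from h import *
s=manip.observe(); print(s["eef_pos"],np.degrees(np.arctan2(s["eef_rot"][1,0],s["eef_rot"][0,0])))
p,d=read_camera("side"); np.savez("pics/side6.npz",p=p,d=d); crop("side",p,(280,170,390,270),7,"side6")
E
```

```text
[[47, 9, 195], [51, 9, 195], [51, 9, 195], [47, 9, 196], [50, 8, 194], [85, 9, 177], [105, 33, 155], [104, 41, 144], [99, 23, 146], [97, 16, 147], [95, 19, 146], [99, 25, 144], [102, 31, 148], [95, 19, 164], [70, 8, 186], [47, 9, 195], [47, 9, 195], [47, 9, 195]]
[[60, 7, 191], [55, 8, 194], [47, 9, 194], [66, 7, 180], [103, 24, 150], [106, 41, 131], [101, 30, 137], [100, 21, 147], [95, 19, 149], [93, 17, 147], [96, 17, 146], [96, 17, 147], [95, 19, 147], [93, 19, 147], [93, 17, 149], [93, 17, 147], [97, 16, 145], [99, 17, 147], [103, 34, 143], [112, 62, 135]]
t: 16.45
eef_pos: [0.5127, 0.1401, 0.1347]
eef_rot: [[0.976, 0.216, 0.001], [0.216, -0.976, 0.0], [0.001, -0.0, -1.0]]
force: [0.7, -0.3, -1.4]
grip_width: 0.156
t: 17.45
eef_pos: [0.5128, -0.0195, 0.1125]
eef_rot: [[0.998, 0.058, -0.002], [0.058, -0.998, 0.0], [-0.002, -0.0, -1.0]]
force: [0.4, 0.0, -1.0]
grip_width: 0.161
[ 0.51278551 -0.01951382  0.11245771] 3.3218353479869362
```

View pics/side6.png

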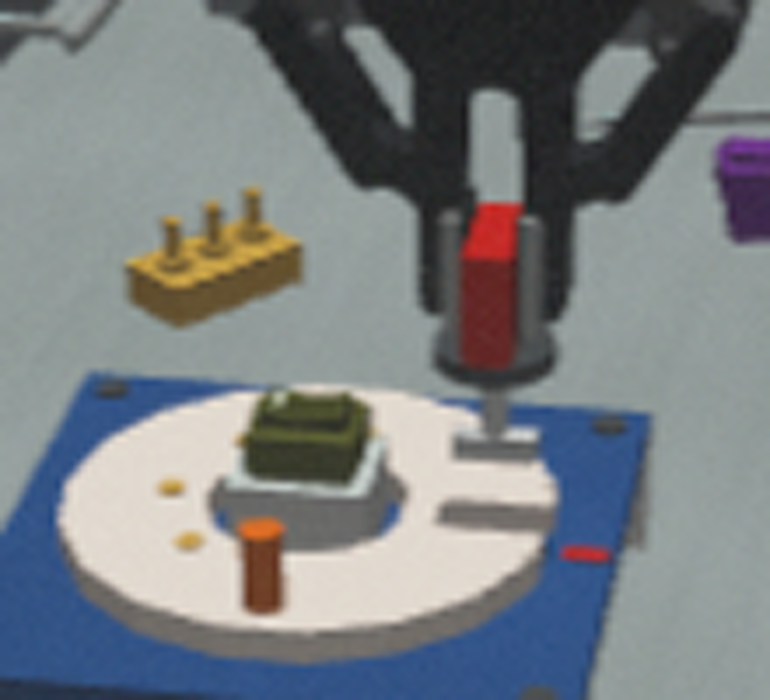

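Run:
```python
from h import *
for u in (326.8,327.05): print("slot line",onz("top",u,260,.042 if u>327 else .053)*1000)
print("expected slot",567.7-54*np.cos(np.radians(3.2)),-17.4-54*np.sin(np.radians(3.2)))
# head in side image
T=np.load("pics/side6.npz"); p=T["p"]
x0,y0,f=335,200,12; im=cv2.resize(p[200:250,335:375,::-1],None,fx=f,fy=f,interpolation=cv2.INTER_CUBIC)
a=np.radians(3.2); R=np.array([[np.cos(a),-np.sin(a)],[np.sin(a),np.cos(a)]])
def box(hx,hy,c,z,col):
    q=[((proj("side",[*(c+R@[sx*hx,sy*hy]),z])+.5-[x0,y0])*f-.5).astype(int) for sx,sy in((1,1),(-1,1),(-1,-1),(1,-1))]; cv2.polylines(im,[np.array(q)],True,col,1)
t=np.array([.5128,-.0195])
box(.012,.004,t,.0735,(0,255,0)); box(.012,.004,t,.0815,(0,255,255)); box(.0145,.006,np.array([.5138,-.0204]),.042,(0,0,255)); 
cv2.imwrite("pics/ov6.png",im)
```

```text
slot line [516.05192142 -19.67355086  53.        ]
slot line [516.94842553 -20.33012327  42.        ]
expected slot 513.7841987341731 -20.414361269630845
```

View pics/ov6.png

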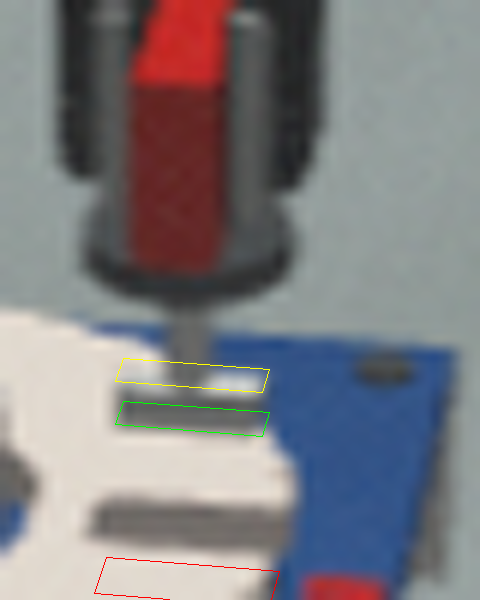

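```bash
python3 -m handwheel '[{"offset":[0.0008,-0.0008,0],"delta_rot":[0,0,0],"gripper":-1},{"offset":[0.0008,-0.0008,-0.01],"delta_rot":[0,0,0],"gripper":-1},{"offset":[0.0008,-0.0008,-0.018],"delta_rot":[0,0,0],"gripper":-1},{"offset":[0.0008,-0.0008,-0.024],"delta_rot":[0,0,0],"gripper":-1},{"offset":[0.0008,-0.0008,-0.029],"delta_rot":[0,0,0],"gripper":-1},{"offset":[0.0008,-0.0008,-0.032],"delta_rot":[0,0,0],"gripper":-1},{"offset":[0.0008,-0.0008,-0.035],"delta_rot":[0,0,0],"gripper":-1},{"offset":[0.0008,-0.0008,-0.035],"delta_rot":[0,0,0],"gripper":-1}]'
python3 - <<'E'
from h import *
s=manip.observe(); print(s["eef_pos"],s["force"])
p,d=read_camera("side"); np.savez("pics/side7.npz",p=p,d=d); crop("side",p,(310,190,390,260),9,"side7")
E
```

```text
t: 18.5
eef_pos: [0.5142, -0.0212, 0.0784]
eef_rot: [[0.998, 0.057, -0.0], [0.057, -0.998, 0.0], [-0.0, -0.0, -1.0]]
force: [-0.4, 0.3, -1.9]
grip_width: 0.155
[ 0.5142171  -0.02121818  0.07837284] [-0.39587442  0.32105026 -1.86098925]
```

View pics/side7.png

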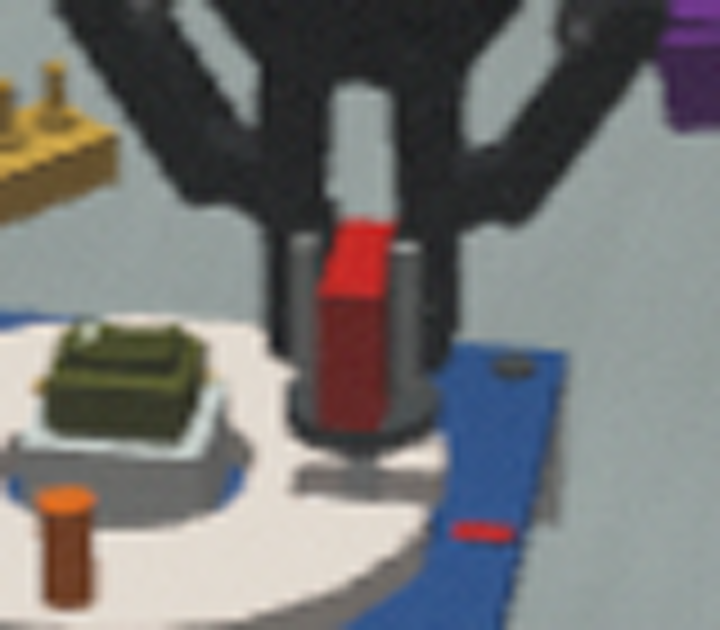

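```bash
python3 -m handwheel '[{"offset":[-0.0002,0.0006,-0.003],"delta_rot":[0,0,0],"gripper":-1},{"offset":[-0.0002,0.0006,-0.006],"delta_rot":[0,0,0],"gripper":-1},{"offset":[-0.0002,0.0006,-0.009],"delta_rot":[0,0,0],"gripper":-1},{"offset":[-0.0002,0.0006,-0.012],"delta_rot":[0,0,0],"gripper":-1},{"offset":[-0.0002,0.0006,-0.014],"delta_rot":[0,0,0],"gripper":-1},{"offset":[-0.0002,0.0006,-0.0155],"delta_rot":[0,0,0],"gripper":-1},{"offset":[-0.0002,0.0006,-0.0155],"delta_rot":[0,0,0],"gripper":-1},{"offset":[-0.0002,0.0006,-0.0155],"delta_rot":[0,0,0],"gripper":-1}]'
```

```text
t: 19.55
eef_pos: [0.5141, -0.0206, 0.0631]
eef_rot: [[0.998, 0.057, 0.0], [0.057, -0.998, 0.0], [0.0, -0.0, -1.0]]
force: [1.0, -0.5, -0.8]
grip_width: 0.157
```

```bash
python3 -m handwheel '[{"offset":[0,0,-0.0004],"delta_rot":[0,0,0],"gripper":-1},{"offset":[0,0,-0.0008],"delta_rot":[0,0,0],"gripper":-1},{"offset":[0,0,-0.001],"delta_rot":[0,0,0],"gripper":-1},{"offset":[0,0,-0.001],"delta_rot":[0,0,0],"gripper":-1},{"offset":[0,0,-0.001],"delta_rot":[0,0,0],"gripper":-1},{"offset":[0,0,-0.001],"delta_rot":[0,0,0],"gripper":-1},{"offset":[0,0,-0.001],"delta_rot":[0,0,0],"gripper":-1},{"offset":[0,0,-0.001],"delta_rot":[0,0,0],"gripper":-1}]'
```

```text
t: 20.55
eef_pos: [0.5141, -0.0206, 0.062]
eef_rot: [[0.998, 0.057, -0.0], [0.057, -0.998, -0.0], [-0.0, 0.0, -1.0]]
force: [0.6, -0.2, 0.4]
grip_width: 0.153
```

```bash
python3 -m handwheel '[{"offset":[0,0,0.0003],"delta_rot":[0,0,8],"gripper":-1},{"offset":[0,0,0.0003],"delta_rot":[0,0,18],"gripper":-1},{"offset":[0,0,0.0003],"delta_rot":[0,0,28],"gripper":-1},{"offset":[0,0,0.0003],"delta_rot":[0,0,38],"gripper":-1},{"offset":[0,0,0.0003],"delta_rot":[0,0,48],"gripper":-1},{"offset":[0,0,0.0003],"delta_rot":[0,0,58],"gripper":-1},{"offset":[0,0,0.0003],"delta_rot":[0,0,68],"gripper":-1},{"offset":[0,0,0.0003],"delta_rot":[0,0,78],"gripper":-1}]'
python3 -m handwheel '[{"offset":[0,0,0],"delta_rot":[0,0,8],"gripper":-1},{"offset":[0,0,0],"delta_rot":[0,0,12],"gripper":-1},{"offset":[0,0,0],"delta_rot":[0,0,12],"gripper":-1},{"offset":[0,0,0],"delta_rot":[0,0,12],"gripper":-1},{"offset":[0,0,-0.0006],"delta_rot":[0,0,12],"gripper":-1},{"offset":[0,0,-0.0006],"delta_rot":[0,0,12],"gripper":-1},{"offset":[0,0,-0.0006],"delta_rot":[0,0,12],"gripper":-1},{"offset":[0,0,-0.0006],"delta_rot":[0,0,12],"gripper":-1}]'
python3 - <<'E'
from h import *
s=manip.observe(); print(s["eef_pos"],np.degrees(np.arctan2(s["eef_rot"][1,0],s["eef_rot"][0,0])),s["torque"])
p,d=read_camera("side"); np.savez("pics/side8.npz",p=p,d=d); crop("side",p,(310,190,390,260),9,"side8")
E
```

```text
t: 21.55
eef_pos: [0.5141, -0.0206, 0.0623]
eef_rot: [[0.146, 0.989, 0.0], [0.989, -0.146, -0.0], [-0.0, 0.0, -1.0]]
force: [0.3, -0.3, -2.7]
grip_width: 0.16
t: 22.55
eef_pos: [0.5142, -0.0206, 0.0619]
eef_rot: [[-0.056, 0.998, 0.0], [0.998, 0.056, 0.0], [0.0, 0.0, -1.0]]
force: [-1.7, 0.0, 5.3]
grip_width: 0.153
[ 0.51418094 -0.02061698  0.06192347] 93.23050713921937 [ 0.06078686  0.48573095 -0.02033856]
```

View pics/side8.png

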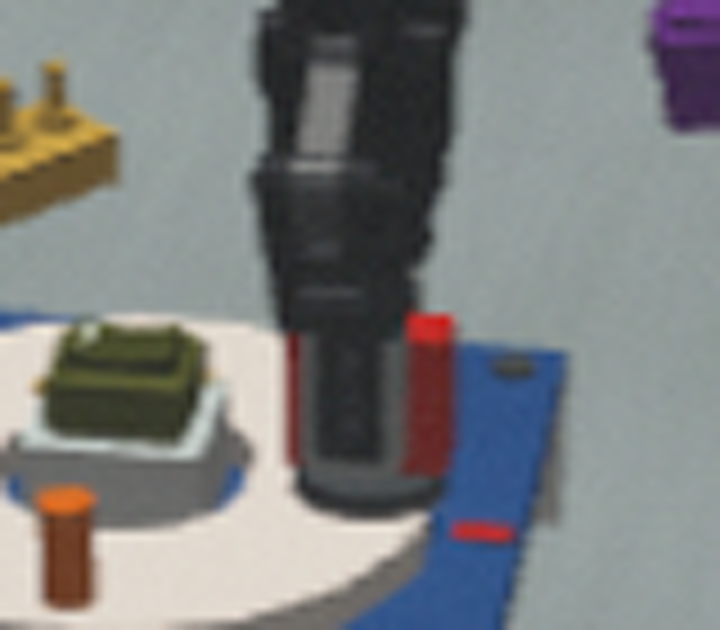

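```bash
python3 -m handwheel '[{"offset":[0,0,0],"delta_rot":[0,0,0],"gripper":-0.5},{"offset":[0,0,0],"delta_rot":[0,0,0],"gripper":-0.2},{"offset":[0,0,0],"delta_rot":[0,0,0],"gripper":0},{"offset":[0,0,0],"delta_rot":[0,0,0],"gripper":0},{"offset":[0,0,0.015],"delta_rot":[0,0,0],"gripper":0},{"offset":[0,0,0.035],"delta_rot":[0,0,0],"gripper":0},{"offset":[0,0,0.06],"delta_rot":[0,0,0],"gripper":0},{"offset":[0,0,0.09],"delta_rot":[0,0,0],"gripper":0}]'
python3 -m handwheel '[{"offset":[0,-0.05,0.03],"delta_rot":[0,0,0],"gripper":0},{"offset":[0,-0.1,0.03],"delta_rot":[0,0,0],"gripper":0},{"offset":[-0.02,-0.15,0.03],"delta_rot":[0,0,0],"gripper":0},{"offset":[-0.04,-0.2,0.03],"delta_rot":[0,0,0],"gripper":0},{"offset":[-0.06,-0.25,0.03],"delta_rot":[0,0,0],"gripper":0},{"offset":[-0.06,-0.25,0.03],"delta_rot":[0,0,0],"gripper":0},{"offset":[-0.06,-0.25,0.03],"delta_rot":[0,0,0],"gripper":0},{"offset":[-0.06,-0.25,0.03],"delta_rot":[0,0,0],"gripper":0}]'
python3 - <<'E'
from h import *
for n,b in (("side",(290,180,390,280)),("top",(270,185,380,295))):
    p,d=read_camera(n); np.savez(f"pics/{n}9.npz",p=p,d=d); crop(n,p,b,5,n+"9"); cv2.imwrite(f"pics/{n}9f.png",p[:,:,::-1])
    hs=cv2.cvtColor(p,cv2.COLOR_RGB2HSV)
    x0,y0,x1,y1=(300,230,360,272) if n=="top" else (335,215,370,255)
    for a,c,m in blobs(hs,(0,130,60),(5,255,255),(x0,y0,x1,y1),20):
        Q=pts(n,d,m)*1000; print(n,a,c.round(1),np.percentile(Q,[3,50,97],0).round(1))
        if n=="top": print(rectz("top",m,.093)[:3])
E
```

```text
t: 23.6
eef_pos: [0.514, -0.0206, 0.1534]
eef_rot: [[-0.057, 0.998, 0.0], [0.998, 0.057, -0.0], [-0.0, 0.0, -1.0]]
force: [0.4, 0.2, -0.8]
grip_width: 0.5
t: 24.6
eef_pos: [0.4545, -0.2698, 0.1821]
eef_rot: [[-0.058, 0.998, 0.0], [0.998, 0.058, -0.0], [-0.0, 0.0, -1.0]]
force: [-0.6, 0.2, 0.0]
grip_width: 0.5
side 268 [350.6 232.1] [[495.7 -22.9  63.5]
 [512.1 -13.7  82.7]
 [527.9 -10.   94.2]]
top 86 [327.5 260.2] [[498.7 -25.9  88.2]
 [512.9 -20.6  92.8]
 [526.9 -15.4  96.4]]
([512.9, -20.6], [28.6, 10.2], 1.0)
```

View pics/side9.png

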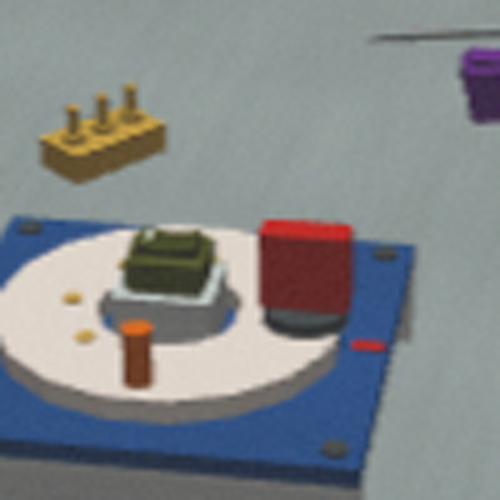

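View pics/top9.png

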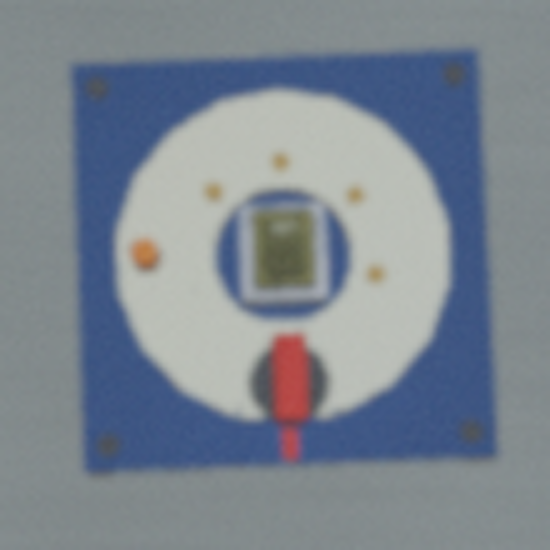

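View pics/top9f.png

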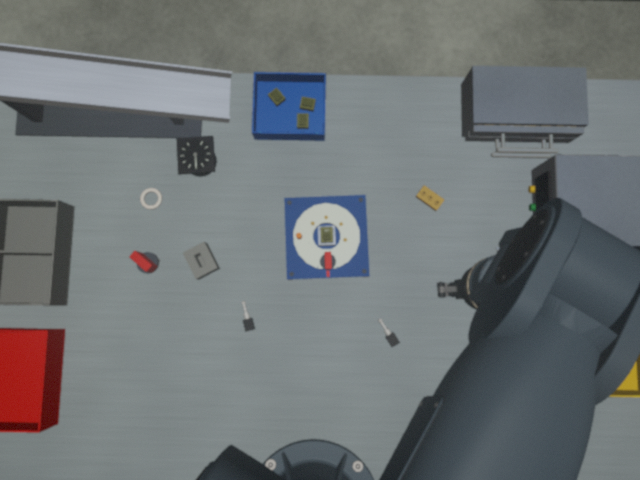

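Run:
```python
from h import *
T=np.load("pics/side9.npz"); p,d=T["p"],T["d"]; hs=cv2.cvtColor(p,cv2.COLOR_RGB2HSV)
m=np.zeros(d.shape,bool); m[222:242,312:336]=1; m&=cv2.inRange(hs,(20,60,10),(50,255,255))>0
print(np.percentile(pts("side",d,m)*1000,[3,50,97],0).round(1))
print(manip.observe()["dq"].round(3)); manip.sign_off()
```

```text
[[552.1 -26.2  69.8]
 [564.7  -7.   79.9]
 [579.4  -1.6  85.7]]
[-0.002  0.003 -0.001 -0.001  0.    -0.003]
the job is handed in; nothing more can be done
```

The job is done in the order asked, and I handed it in at about 25 s of the 61 s. `sign_off` reports no verdict.

- **Switch:** the lone olive switch is in the nest. Its rim measures about 80 mm and its top about 85 mm above the cart, which is what fully home requires. It sits about 1 mm off-centre towards -x, within the pocket's clearance.
- **Ring:** I turned it about 41° clockwise by the peg. The picture showed the notch in line with the red mark and the slot uncovered. My numeric check of the notch angle returned nothing, and my slot mask picked up the cart instead, so I judged the alignment by eye and by position estimates. The ring had not moved after the key was locked.
- **Key:** the small key from the grey holder went through the notch and slot with almost no contact force. I turned it 90° (tool angle 3.3° to 93.2°) and let go. Its handle top measures about 93 mm, which matches the collar resting on the ring. The T-head lies hidden under the plate, so I inferred the lock from the turn and the height.

The last top picture shows the parts it covers where they lay, but the arm hid the purple switch and the screwdriver. The side picture shows the purple switch and part of the screwdriver shaft. The robot is clear of everything; the highest wrist force I read after any move was about 11 N.

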